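# Set the bench slicer to five and park its pusher

## Task

Get the vegetable slicer on the worktop ready: first lift the spice jar off its deck and set it down upright on the bare worktop, then turn the thickness lever until it has clicked in at 5 (the five-dot mark). After that push the pusher carriage along the deck to the keeper end until it clicks in, and last tip the keeper flap fully down over it. Do not knock the jar over, and leave the mug, the tomato can and the salt shaker where they are.

Things in the scene. Friction and masses are not known exactly. Their poses are not given: they have to be found in the camera images.
- slicer: The bench slicer, fixed to the worktop: aluminium deck 100 mm wide (its x -20 to 80 mm) and 340 mm long (its y -170 to 170 mm), top 50 mm above the worktop, black side rails 9 mm wide up to 57 mm. Origin at worktop level; +y runs along the deck towards the keeper end, +x away from the robot.
- scale (a point): Centre of the white round scale plate (radius 100 mm, 8 mm thick) on the robot's side of the deck, at (-85, 80) mm of the slicer, on the collar's axis; a black seat of radius 44 mm, 26 mm high, carries the collar. Marks are groups of dark dots as on dice, 1 to 6, 0.45 rad apart, from the +y end round the robot's side to the -y end.
- collar (a joint): Angle of the thickness collar (grey ribbed sleeve, radius 30 mm, top 79 mm above the worktop). 0 rad: its lever points to mark 1; each 0.45 rad anticlockwise from above is one click and one number more: 0.45 = 2, 0.90 = 3, 1.35 = 4, 1.80 = 5, 2.25 = 6. A spring draws it to the nearest click; about 6 N on the lever moves it on.
- lever (a point): Point on the collar's black thumb lever, on its top edge, 52 mm out from the collar axis. The lever is an upright radial blade, 12 mm thick, from the sleeve (radius 30 mm) out to radius 67 mm, its underside 35 mm and its top 77 mm above the worktop; push it sideways.
- mark_1 (a point): Centre of the one-dot mark on the scale plate, 84 mm from the collar axis.
- mark_5 (a point): Centre of the five-dot mark on the scale plate, 84 mm from the collar axis; at 5 the lever points straight at it.
- carriage (a joint): Travel of the pusher carriage along the slicer's +y, in m; it starts between 0 and 0.03, must pass a spring catch (up to about 9 N) that begins at 0.172, and is clicked in beyond 0.188, its stop being at 0.195.
- knob (a point): Centre of the black round knob of the carriage (knob radius 17 mm, from 90 to 117 mm above the worktop, on a stem of radius 11 mm). The carriage is a grey plate 78 mm across and 80 mm along the deck, 65 mm high over the worktop, centred under the knob. Site axes are the slicer's.
- keeper (a joint): Angle of the keeper flap at the +y end of the deck, rad: 0 upright, negative leaning away from the carriage, 1.50 folded fully down towards the carriage. It stays where it is left. Hinge axis along the slicer's x, at (30, 162) mm of the slicer, 73 mm above the worktop.
- keeper_edge (a point): Middle of the free edge of the keeper flap, 66 mm from its hinge axis. The flap is an aluminium plate 74 mm wide and 6 mm thick with a black lip 10 mm thick at this edge.
- jar: Spice jar with black cap, 49 mm diameter, 118 mm tall, standing upright on the slicer's deck between carriage and keeper; origin at the centre of its underside, z up.
- mug: White mug with one handle, 83 mm wide, 86 mm tall, a bystander; origin at its underside.
- tomato_can: Food can, 74 mm diameter, 112 mm tall, a bystander; origin at the centre of its underside.
- salt_shaker: Salt shaker, 44 mm diameter, 90 mm tall, a bystander; origin at the centre of its underside.
Mind the look-alikes: they are no part of the job. Leave any orange or yellow look-alike of the jar alone.

How it is judged (in metres and radians):
On the way, in this order (a step that is already met when the one before it is completed fails the run):
1. the jar is brought upright down to the bare worktop in the gripper (within 20 mm of it) (height (world z) of jar below 0.02 m and angle between jar's own z axis and vertical below 0.2 rad and contact force between the fingers and jar above 0.3 N).
2. the thickness collar is clicked in at 5 (value of joint collar between 1.71 and 1.89 rad), for 0.3 s.
3. the carriage is clicked in at the keeper end (value of joint carriage above 0.185 m), for 0.2 s.
4. the keeper flap is folded down (value of joint keeper above 1.38 rad), for 0.2 s.
At the end, for the whole second after the job is handed in: The collar stands at 5 (1.80 rad, within 0.09 rad), the carriage is past its catch (over 0.185 m), the keeper flap is down (over 1.38 rad), and the jar stands upright (within 0.1 rad) and still on the bare worktop (all of step 2 and value of joint carriage above 0.185 m and value of joint keeper above 1.38 rad and height (world z) of jar below 0.005 m and angle between jar's own z axis and vertical below 0.1 rad and linear speed of jar below 0.02 m/s); the robot touches nothing.
It fails at once if the jar is knocked over (tilted beyond 0.6 rad) (angle between jar's own z axis and vertical above 0.6 rad).
It fails at once if the tomato can is moved more than 30 mm (distance of tomato_can from where it was at the start of the episode above 0.03 m).
It fails at once if the mug is moved more than 30 mm (distance of mug from where it was at the start of the episode above 0.03 m).
It fails at once if the salt shaker is moved more than 30 mm (distance of salt_shaker from where it was at the start of the episode above 0.03 m).
It also fails if it takes over 69 s, if anything falls off the work surface, if the arm or the gripper's body presses on something with over 40 N, if the wrist force passes 120 N, or if a joint passes its speed limit or range.

## Robot

A 6-joint arm with a two-finger parallel gripper is mounted at the origin on a cart in front of the work surface, level with it; the furniture and walls round the work are solid. World frame = base frame: x ahead of the robot, y to its left, z up, the work surface at z = 0. Lengths are in mm, angles in rad, forces in N, time in s.
With the tool pointing down it reaches from about 350 to 975 mm from the base axis. Payload 7.1 kg.
Tool frame: the origin (TCP) lies midway between the tips of the shut fingers; the grasp point (between the pads) lies 19 mm behind it; z points along the fingers, y is the line along which they close (so a half turn about z gives the same grasp; the last joint's range is limited). The gripper opens to 88 mm and grips with 3 to 60 N. Pads are 20 mm wide; open, the fingers measure 115 mm over their backs; the gripper's body (75 mm by 178 mm) begins 61 mm behind the grasp point.
Start: joints at [-1.237, 0.423, 1.63, -0, 1.089, -0.019], TCP at [215.971, -586.482, 222.675] pointing down, gripper open.
Joint ranges: [-3, 3], [-0.9, 2.11], [0.09, 2.58], [-1.31, 4.45], [0.11, 2.69], [-2.54, 2.54]. Speed limits (rad/s): [2.39, 2.39, 3.01, 3.14, 3.14, 3.14].

## Interface

Orientations are given as a rotation vector (axis times angle).
In Python, from workcell import get_obs, get_image, camera_params, close_job gives the robot as it stands.
- The arm moves only by the shell command python3 -m creep 'ROWS' [OPENING]. ROWS is a JSON object of lists of equal length, an entry for each row: "delta_pos": the shift along the tool's x, y, z in m, a list of three; "twist": the turn, a rotation vector about the tool's x, y, z in degrees, a list of three. A call has 1 to 20 rows; each row shifts and turns the commanded pose from where the row before left it, along the tool's axes as they then stand; what a row does not reach is not made up. A row lasts 1/12 s, in which the tool goes at most 41.7 mm and 7.16 degrees, less where a joint would pass 70% of its speed; a pose out of reach is approached as far as the arm can. A call with a gripper value outside its range is refused whole. OPENING is the opening, from 0 (shut) to 1 (fully open), set as the call begins (- or left out, the last holds). The fingers move at their own pace and stop on an object; the grip force is fixed at half the most. Time passes only in rows, so rows that do not move let the fingers close. It gives the time, the measured TCP pose, the force, the opening and the grip force at its end, in the units of the state.
- get_obs(): the state, without advancing time (a new reading comes with each control period).
- get_image(name): name is "scene" or "top"; returns (picture, depth): 480x640x3 uint8, red, green, blue; 480x640 float32, mm along the optical axis (not along the pixel's ray), 0 where there is no reading.
- camera_params(name): a dict with "camera_matrix" (3x3 intrinsics, pixels), "extrinsics" (4x4, takes a point from camera to world coordinates). Camera axes: x right, y down, z forward; pixel columns grow to the right and rows downward; lengths in mm; the calibration is good to about 2 mm. A picture is of the moment at which its call begins. camera_params takes no time and is no camera call.
- close_job(): hands the job in; it is judged then, once.
The state is a dict: "t": time; "qpos": joint angles; "qvel": joint speeds; "joint_torque": joint torques, N m; "ee_pos": TCP position; "orientation": TCP orientation; "ft_force": force on the tool from outside, world axes, zero at the start; "moment": the same for the moment, N m; "width": finger opening in mm; "grasp_force": force on a finger pad.
Only numpy, scipy, OpenCV 4.12 (cv2) and the standard library are available. Lean on these libraries where they do the work, as an engineer would, in place of code of your own. Each camera call takes 0.05 s, during which the arm holds its last target. There are 200 camera calls.

## Working session

There is one attempt and no reset: what is moved stays moved. The work goes in short steps, Python scripts to look and compute and a shell command to move; the robot and the scene stay as the last step left them, time stands still between calls to the robot, and variables do not carry over. Pictures are saved under pics/ and viewed, at most 10 in all, crops included, and the job is handed in when it is done.

```bash
ls; mkdir -p pics; python3 - <<'E'
from workcell import *
import cv2,numpy as np
for n in("scene","top"):
    p,d=get_image(n); np.savez(f"pics/{n}0.npz",p=p,d=d); cv2.imwrite(f"pics/{n}0.png",p[:,:,::-1])
    c=camera_params(n); print(n,np.round(c["camera_matrix"],1).tolist(),np.round(c["extrinsics"],3).tolist())
print(get_obs())
E
```

```text
pics
scene [[483.4, 0.0, 316.5], [0.0, 483.4, 239.4], [0.0, 0.0, 1.0]] [[-0.593, -0.377, 0.712, -212.202], [-0.805, 0.276, -0.525, 893.088], [0.002, -0.884, -0.467, 566.132], [0.0, 0.0, 0.0, 1.0]]
top [[459.8, 0.0, 324.7], [0.0, 459.8, 250.0], [0.0, 0.0, 1.0]] [[-0.005, -0.99, 0.142, 399.738], [-0.999, 0.011, 0.036, 340.193], [-0.037, -0.142, -0.989, 937.675], [0.0, 0.0, 0.0, 1.0]]
{'t': 0.1, 'qpos': array([-1.23700884e+00,  4.23771170e-01,  1.63058685e+00, -1.72540476e-06,
        1.08863759e+00, -1.89885889e-02]), 'qvel': array([-3.46208187e-04,  6.71576163e-04, -1.70148533e-03,  1.04473038e-03,
       -5.50650066e-05, -2.03025703e-03]), 'joint_torque': array([ 7.20069929e-04, -5.45612276e+01, -2.74324930e+01,  6.45223469e-02,
        1.87923666e-02, -3.69001282e-05]), 'ee_pos': array([ 215.80581927, -586.0245261 ,  221.98573288]), 'orientation': array([-3.09148334e+00, -5.51028500e-01,  3.47657800e-04]), 'ft_force': array([-0.09261752,  1.77915616, -0.38505877]), 'moment': array([-0.02642814, -0.01759435, -0.05440384]), 'grasp_force': 0.0, 'width': 87.6620054822741}
```

View pics/scene0.png

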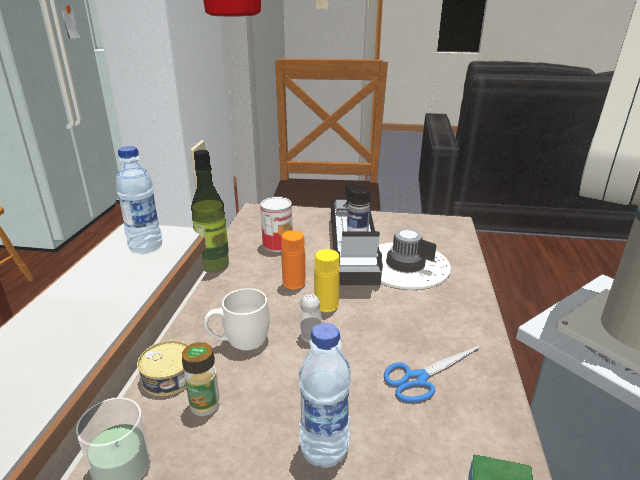

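View pics/top0.png

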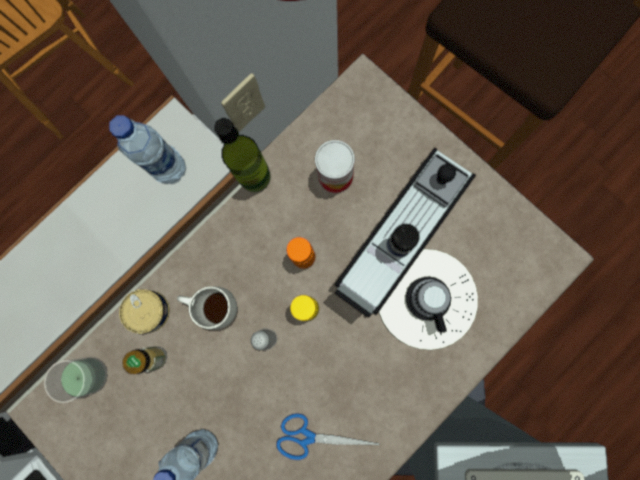

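Scene: the black-capped jar stands on the deck at scene (357,207) / top (403,238), with the carriage knob at top (447,173). The keeper end is at lower left, top (360,290), and the scale is at top (428,300) with its lever at (440,325).

Things that could be taken for the jar:
- orange at top (300,252)
- yellow at top (303,308)
- green-capped herb jar at top (137,361)
- salt shaker at top (260,340)
- black carriage knob at top (447,173)

By the description I choose the black cap at top (403,238), and check it in one close crop.

```bash
python3 - <<'E'
import cv2,numpy as np
a=np.load("pics/top0.npz")["p"][140:360,320:490,::-1]; b=np.load("pics/scene0.npz")["p"][170:300,310:470,::-1]
A=cv2.resize(a,None,fx=2.6,fy=2.6,interpolation=2);B=cv2.resize(b,None,fx=2.2,fy=2.2,interpolation=2)
o=np.zeros((A.shape[0],A.shape[1]+B.shape[1],3),np.uint8);o[:,:A.shape[1]]=A;o[:B.shape[0],A.shape[1]:]=B
cv2.imwrite("pics/crop1.png",o);print(o.shape)
E
cat > h.py <<'E'
import numpy as np,cv2
from workcell import *
def cam(n):
    c=camera_params(n);return np.array(c["camera_matrix"]),np.array(c["extrinsics"])
def ray(n,uv):
    K,E=cam(n);d=E[:3,:3]@np.linalg.inv(K)@np.array([uv[0],uv[1],1.]);return E[:3,3],d
def onz(n,uv,z):
    o,d=ray(n,uv);return o+d*(z-o[2])/d[2]
def pts(n,depth):
    K,E=cam(n);v,u=np.mgrid[:480,:640];z=depth
    P=np.stack([(u-K[0,2])/K[0,0]*z,(v-K[1,2])/K[1,1]*z,z],-1)
    W=P@E[:3,:3].T+E[:3,3];W[z<=0]=np.nan;return W
def proj(n,P):
    K,E=cam(n);q=K@(E[:3,:3].T@(np.asarray(P,float)-E[:3,3]));return q[:2]/q[2]
E
```

```text
(572, 794, 3)
```

View pics/crop1.png

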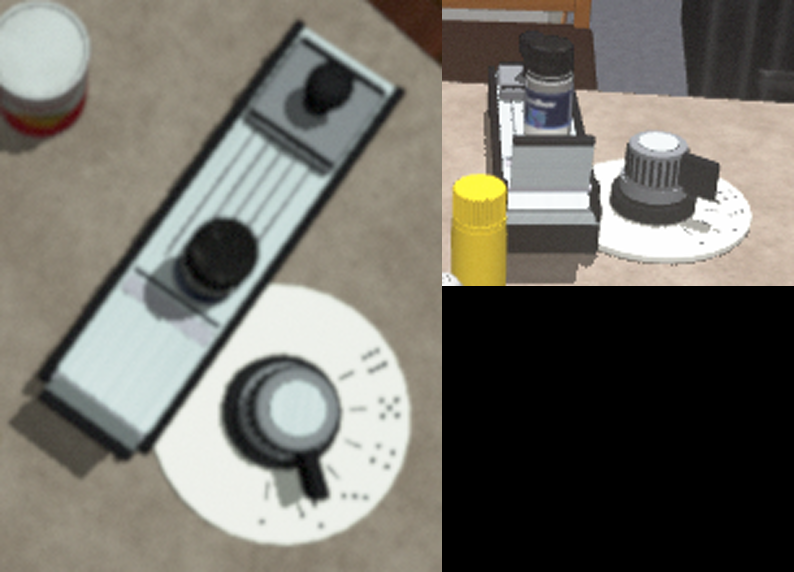

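The crop confirms it: the black-capped jar with the blue label stands on the deck (crop 220,255), the knob is at (330,90), and the keeper is at the lower-left end, leaning slightly back. The lever is near mark 2/3, and mark 5 is at crop (388,407), i.e. top (469,297).

```bash
cat >> h.py <<'E'
def cl(W,m,z0,z1):
    k=m&(W[...,2]>z0)&(W[...,2]<z1);return k
E
python3 - <<'E'
from h import *
a=np.load("pics/top0.npz");p=a["p"];W=pts("top",a["d"])
roi=np.zeros((480,640),bool);cv2.fillPoly(r8:=np.zeros((480,640),np.uint8),[np.array([[433,140],[485,172],[372,325],[322,295]])],1);roi=r8>0
print("floor z",np.nanmedian(W[380:420,300:380,2]),"deck z",np.nanpercentile(W[roi][:,2],[10,50,90]))
k=cl(W,roi,40,64);Q=W[k][:,:2].astype(np.float32);R=cv2.minAreaRect(Q);print("slicer rect",R,len(Q))
Wm,Hm=Q.min(0),Q.max(0)
# jar cap top
k=cl(W,roi,155,185);k[:200]=0;c,r=cv2.minEnclosingCircle(W[k][:,:2].astype(np.float32));print("jar",c,r,np.median(W[k][:,2]),k.sum())
k=cl(W,roi,105,130);k[200:]=0;c,r=cv2.minEnclosingCircle(W[k][:,:2].astype(np.float32));print("knob",c,r,np.median(W[k][:,2]))
# scale plate: white mask ellipse -> world at z=8
r8=np.zeros((480,640),bool);r8[240:355,370:485]=1
m=(p.min(-1)>200)&r8&(W[...,2]<25);Q=W[m][:,:2].astype(np.float32);print("plate",cv2.minEnclosingCircle(Q),np.median(W[m][:,2]))
k=cl(W,r8&~roi,74,86);k[315:]=0;Q=W[k];print("collar",cv2.minEnclosingCircle(Q[:,:2].astype(np.float32)),np.median(Q[:,2]))
C=np.array(cv2.minEnclosingCircle(Q[:,:2].astype(np.float32))[0])
r8[:]=0;r8[295:340,415:460]=1
k=cl(W,r8,60,84);P=W[k];d=P[:,:2]-C;rr=np.hypot(*d.T);s=rr>40;print("lever",P[s].mean(0),rr.max(),np.median(np.arctan2(d[s,1],d[s,0])))
for i,uv in enumerate([(421,339.5),(443,341.5),(456.5,330.5),(466.5,315),(469.5,296.7),(463.5,278)]):
    q=onz("top",uv,8)[:2]-C;print(i+1,np.round(q,1),np.hypot(*q).round(1),np.arctan2(q[1],q[0]).round(3))
# scene-depth check + bystanders
for n in("scene","top"):
    a=np.load(f"pics/{n}0.npz");W2=pts(n,a["d"])
    d=np.hypot(W2[...,0]-C[0],W2[...,1]-C[1])
    Q=W2[(d<32)&(W2[...,2]>72)&(W2[...,2]<90)];print(n,"collar",Q.mean(0))
    j=W2[(W2[...,2]>150)&(W2[...,2]<180)&(d<250)&(W2[...,0]>300)];print(n,"jarpts",j.mean(0) if len(j) else 0,j.min(0),j.max(0))
W2=pts("top",a["d"])
for nm,uv in dict(can=(335,160),orange=(299,249),yellow=(303,308),salt=(260,340),mug=(212,306),scis=(330,440)).items():print(nm,np.round(W2[uv[1],uv[0]]))
E
```

```text
floor z -0.7073258453407334 deck z [ -0.29929021  51.15361981 116.08376222]
slicer rect ((565.6422119140625, 214.85012817382812), (100.16657257080078, 340.626953125), 53.470245361328125) 6362
jar (532.263916015625, 230.91966247558594) 23.443347930908203 167.6777041581679 589
knob (660.1975708007812, 144.64031982421875) 16.601503372192383 115.83959564494171
plate ((434.57720947265625, 168.96165466308594), 99.69398498535156) 7.785214314445625
collar ((431.55743408203125, 168.93771362304688), 31.574628829956055) 79.32999299383528
lever [380.84003546 158.16168808  74.39617213] 64.5525097945509 -2.939964313179565
1 [-79.   15.6] 80.5 2.947
2 [-83.  -27.3] 87.4 -2.824
3 [-61.8 -54.6] 82.4 -2.418
4 [-31.6 -75.6] 81.9 -1.967
5 [  4.5 -83.3] 83.4 -1.517
6 [ 41.8 -73.2] 84.3 -1.052
scene collar [425.85078683 174.19504193  77.94690005]
scene jarpts [523.02005688 235.7256964  162.29681293] [504.83960709 206.71441991 150.02631657] [552.43445373 252.90159773 168.74430653]
top collar [432.00746798 171.07801278  79.09193922]
top jarpts [530.7637378  231.78481771 166.99205532] [508.88009059 207.76626188 150.72604803] [555.64128596 254.17241119 172.79536779]
can [688. 350. 110.]
orange [519. 416. 120.]
yellow [414. 409. 118.]
salt [357. 490.  88.]
mug [421. 601.  14.]
scis [162. 366.   6.]
```

```bash
cat >> h.py <<'E'
from scipy.spatial.transform import Rotation as Ro
SC=np.array([565.6,214.9]);SX=np.array([.5953,.8035]);SY=np.array([-.8035,.5953]);C=np.array([432.9,170.1])
def sl(x,y): return SC+(x-30)*SX+y*SY   # slicer mm -> world xy
def to(x,y,z,psi=None):
    o=get_obs();R=Ro.from_rotvec(o["orientation"]).as_matrix();d=np.array([x,y,z])-o["ee_pos"]
    yaw=np.degrees(np.arctan2(R[1,0],R[0,0]))
    print("t%.1f"%o["t"],"pos",o["ee_pos"].round(1),"yaw %.1f"%yaw,"tilt",R[:2,2].round(3),"| tool delta mm",(R.T@d).round(1),"twist z", None if psi is None else round(-((psi-yaw+180)%360-180),1),"F",o["ft_force"].round(1),"w %.1f"%o["width"])
E
python3 -m creep '{"delta_pos":[[0.015,-0.017,-0.002],[0.029,-0.033,-0.001],[0.029,-0.033,-0.001],[0.029,-0.033,-0.001],[0.029,-0.033,-0.001],[0.029,-0.033,-0.001],[0.029,-0.033,-0.001],[0.029,-0.033,-0.001],[0.029,-0.033,-0.001],[0.029,-0.033,-0.001],[0.029,-0.033,-0.001],[0.029,-0.033,-0.001],[0.029,-0.033,-0.001],[0.029,-0.033,-0.001],[0.029,-0.033,-0.001],[0.029,-0.033,-0.001],[0.029,-0.033,-0.001],[0.029,-0.033,-0.001],[0.029,-0.033,-0.001],[0.029,-0.033,-0.001]],"twist":[[0,0,0],[0,0,0],[0,0,0],[0,0,0],[0,0,0],[0,0,0],[0,0,0],[0,0,0],[0,0,0],[0,0,0],[0,0,0],[0,0,0],[0,0,0],[0,0,0],[0,0,0],[0,0,0],[0,0,0],[0,0,0],[0,0,0],[0,0,0]]}'
python3 -m creep '{"delta_pos":[[0,0,0],[0,0,0],[0,0,0],[0,0,0],[0,0,0],[0,0,0],[0,0,0],[0,0,0],[0,0,0],[0,0,0],[0,0,0],[0,0,0],[0,0,0],[0,0,0],[0,0,0],[0,0,0],[0,0,0],[0,0,0]],"twist":[[0,0,-7],[0,0,-7],[0,0,-7],[0,0,-7],[0,0,-7],[0,0,-7],[0,0,-7],[0,0,-7],[0,0,-7],[0,0,-7],[0,0,-7],[0,0,-7],[0,0,-7],[0,0,-7],[0,0,-7],[0,0,-7],[0,0,-7],[0,0,-4]]}'
python3 -c "
from h import *
to(532,231,235,143.5)
a=np.load('pics/top0.npz');W=pts('top',a['d'])
for P in [(560,50,0),(540,60,0),(600,30,0)]:
  u,v=proj('top',P).astype(int);print(P,u,v,W[v-12:v+13:12,u-12:u+13:12,2].round(0).tolist())
"
```

```text
t: 1.77
ee_pos: [509.1, 175.3, 242.5]
orientation: [3.093, 0.552, -0.001]
ft_force: [1.0, -0.9, -0.5]
width: 87.7
grasp_force: 0.0
t: 3.27
ee_pos: [508.7, 173.0, 242.3]
orientation: [-0.982, -2.984, 0.001]
ft_force: [-0.1, 0.7, 0.7]
width: 87.4
grasp_force: 0.0
t3.3 pos [508.7 173.  242.3] yaw 143.6 tilt [-0.001 -0.   ] | tool delta mm [15.7 60.5  7.3] twist z 0.1 F [-0.1  0.7  0.7] w 87.4
(560, 50, 0) 483 235 [[1.0, -3.0, -2.0], [-1.0, 0.0, -2.0], [-3.0, 1.0, 3.0]]
(540, 60, 0) 478 245 [[-1.0, -0.0, -0.0], [-1.0, 3.0, -1.0], [-0.0, 0.0, -2.0]]
(600, 30, 0) 491 216 [[-1.0, 0.0, -1.0], [3.0, 2.0, -3.0], [-0.0, -0.0, 0.0]]
```

```bash
python3 -m creep '{"delta_pos":[[0.008,0.030,0.004],[0.008,0.030,0.004],[0,0,0],[0,0,0.02],[0,0,0.02],[0,0,0.02],[0,0,0.02],[0,0,0.02],[0,0,0.02],[0,0,0.01],[0,0,0],[0,0,0]],"twist":[[0,0,0],[0,0,0],[0,0,0],[0,0,0],[0,0,0],[0,0,0],[0,0,0],[0,0,0],[0,0,0],[0,0,0],[0,0,0],[0,0,0]]}'
python3 -c "
from h import *
to(532,231,105,143.5)"
```

```text
t: 4.27
ee_pos: [531.9, 230.5, 104.6]
orientation: [-0.991, -2.98, 0.001]
ft_force: [0.6, -0.3, -0.0]
width: 87.5
grasp_force: 0.0
t4.3 pos [531.9 230.5 104.6] yaw 143.2 tilt [-0.001 -0.   ] | tool delta mm [ 0.2  0.5 -0.4] twist z -0.3 F [ 0.6 -0.3 -0. ] w 87.5
```

```bash
python3 -m creep '{"delta_pos":[[0,0,0],[0,0,0],[0,0,0],[0,0,0],[0,0,0],[0,0,0],[0,0,0],[0,0,0],[0,0,0],[0,0,0],[0,0,-0.006],[0,0,-0.012],[0,0,-0.014],[0,0,-0.014],[0,0,-0.014],[0,0,0],[0,0,0]],"twist":[[0,0,0],[0,0,0],[0,0,0],[0,0,0],[0,0,0],[0,0,0],[0,0,0],[0,0,0],[0,0,0],[0,0,0],[0,0,0],[0,0,0],[0,0,0],[0,0,0],[0,0,0],[0,0,0],[0,0,0]]}' 0
python3 - <<'E'
from h import *
to(560,50,165,143.5)
a,b=get_image("scene")[0],get_image("top")[0]
cv2.imwrite("pics/lift.png",np.hstack([cv2.resize(a[120:320,250:490],(400,333)),cv2.resize(b[140:340,320:560],(400,333))])[:,:,::-1])
E
```

```text
t: 5.68
ee_pos: [532.8, 231.0, 165.9]
orientation: [0.991, 2.979, 0.002]
ft_force: [0.1, -0.1, -1.5]
width: 45.8
grasp_force: 29.9
t5.7 pos [532.8 231.  165.9] yaw 143.2 tilt [0.002 0.001] | tool delta mm [-130.2 -128.6    0.8] twist z -0.3 F [ 0.1 -0.1 -1.5] w 45.8
```

View pics/lift.png

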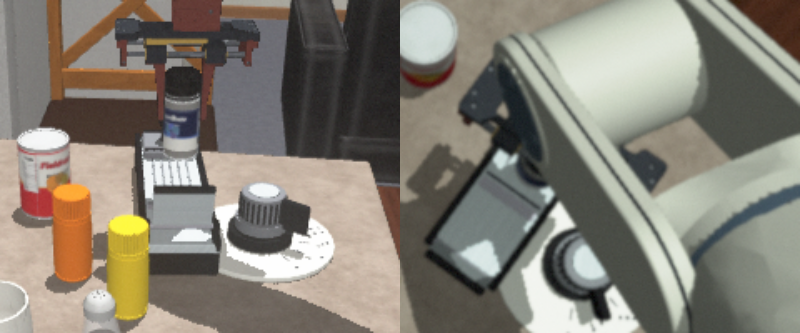

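The jar is held upright, clear of the deck, at about (182,115) in the left crop. Next I carry it to bare worktop on the robot side.

```bash
python3 -m creep '{"delta_pos":[[-0.010,-0.010,0],[-0.020,-0.020,0],[-0.020,-0.020,0],[-0.020,-0.020,0],[-0.020,-0.020,0],[-0.020,-0.020,0],[-0.010,-0.010,0],[-0.010,-0.008,0],[0,0,0],[0,0,0.010],[0,0,0.020],[0,0,0.020],[0,0,0.020],[0,0,0.020],[0,0,0.010],[0,0,0.005],[0,0,0],[0,0,0]],"twist":[[0,0,0],[0,0,0],[0,0,0],[0,0,0],[0,0,0],[0,0,0],[0,0,0],[0,0,0],[0,0,0],[0,0,0],[0,0,0],[0,0,0],[0,0,0],[0,0,0],[0,0,0],[0,0,0],[0,0,0],[0,0,0]]}'
python3 -c "
from h import *
to(560,50,55,143.5)"
```

```text
t: 7.28
ee_pos: [559.8, 50.8, 59.9]
orientation: [0.99, 2.981, 0.0]
ft_force: [0.6, 0.5, -1.0]
width: 45.9
grasp_force: 29.9
t7.3 pos [559.8  50.8  59.9] yaw 143.2 tilt [0. 0.] | tool delta mm [-0.6 -0.6  4.9] twist z -0.3 F [ 0.6  0.5 -1. ] w 45.9
```

```bash
python3 -m creep '{"delta_pos":[[0,0,0.002],[0,0,0.002],[0,0,0.001],[0,0,0],[0,0,0]],"twist":[[0,0,0],[0,0,0],[0,0,0],[0,0,0],[0,0,0]]}'
python3 -c "
from h import *
to(560,50,55,143.5)"
```

```text
t: 7.7
ee_pos: [559.8, 50.3, 55.0]
orientation: [0.991, 2.981, 0.0]
ft_force: [0.8, 0.5, -0.9]
width: 45.9
grasp_force: 29.9
t7.7 pos [559.8  50.3  55. ] yaw 143.2 tilt [0. 0.] | tool delta mm [-0.4 -0.1 -0. ] twist z -0.3 F [ 0.8  0.5 -0.9] w 45.9
```

```bash
python3 -m creep '{"delta_pos":[[0,0,0.001],[0,0,0.0005],[0,0,0],[0,0,0]],"twist":[[0,0,0],[0,0,0],[0,0,0],[0,0,0]]}'
```

```text
t: 8.03
ee_pos: [560.1, 50.1, 54.8]
orientation: [0.991, 2.98, 0.0]
ft_force: [-3.5, -1.5, 13.0]
width: 45.5
grasp_force: 30.0
```

```bash
python3 -m creep '{"delta_pos":[[0,0,0],[0,0,0],[0,0,0],[0,0,0],[0,0,0],[0,0,0],[0,0,0],[0,0,-0.01],[0,0,-0.02],[0,0,-0.03],[0,0,-0.03],[0,0,-0.03],[0,0,-0.01],[0,0,0]],"twist":[[0,0,0],[0,0,0],[0,0,0],[0,0,0],[0,0,0],[0,0,0],[0,0,0],[0,0,0],[0,0,0],[0,0,0],[0,0,0],[0,0,0],[0,0,0],[0,0,0]]}' 1
python3 -m creep '{"delta_pos":[[0.013,-0.001,0],[0.025,-0.0025,0],[0.03,-0.003,0],[0.03,-0.003,0],[0.03,-0.003,0],[0.03,-0.003,0],[0.028,-0.003,0],[0.02,-0.001,0],[0,0,0],[0,0,0]],"twist":[[0,0,0],[0,0,0],[0,0,0],[0,0,0],[0,0,0],[0,0,0],[0,0,0],[0,0,0],[0,0,0],[0,0,0]]}' 0.32
python3 -m creep '{"delta_pos":[[0,0,0],[0,0,0],[0,0,0],[0,0,0],[0,0,0],[0,0,0],[0,0,0],[0,0,0],[0,0,0],[0,0,0],[0,0,0],[0,0,0],[0,0,0],[0,0,0],[0,0,0],[0,0,0],[0,0,0],[0,0,0],[0,0,0]],"twist":[[0,0,7],[0,0,7],[0,0,7],[0,0,7],[0,0,7],[0,0,7],[0,0,7],[0,0,7],[0,0,7],[0,0,7],[0,0,7],[0,0,7],[0,0,7],[0,0,7],[0,0,7],[0,0,7],[0,0,7],[0,0,7],[0,0,3]]}'
python3 - <<'E'
from h import *
to(382.6,156.7,110,14.8)
P=get_image("scene");a,b=P[0],get_image("top")[0]
W=pts("scene",P[1]);k=(abs(W[...,0]-560)<45)&(abs(W[...,1]-50)<45)&(W[...,2]>20)&(W[...,2]<150)
print("jar",W[k].min(0),W[k].max(0),k.sum())
d=np.hypot(W[...,0]-C[0],W[...,1]-C[1]);k=(d>40)&(d<72)&(W[...,2]>40)&(W[...,2]<76);print("lever pts",W[k].mean(0),k.sum())
cv2.imwrite("pics/rel.png",np.hstack([cv2.resize(a[140:320,300:516],(400,333)),cv2.resize(b[140:380,320:608],(400,333))])[:,:,::-1])
E
```

```text
t: 9.2
ee_pos: [561.6, 50.5, 186.6]
orientation: [0.989, 2.976, 0.004]
ft_force: [0.0, -0.0, 0.4]
width: 87.8
grasp_force: 0.0
t: 10.03
ee_pos: [381.0, 158.1, 181.9]
orientation: [-0.987, -2.98, 0.003]
ft_force: [1.4, -0.8, -0.5]
width: 28.6
grasp_force: 0.0
t: 11.62
ee_pos: [383.5, 157.4, 182.4]
orientation: [3.118, 0.377, -0.002]
ft_force: [0.3, -0.7, -0.5]
width: 28.2
grasp_force: 0.0
t11.6 pos [383.5 157.4 182.4] yaw 13.8 tilt [-0.001 -0.001] | tool delta mm [-0.9  0.5 72.4] twist z -1.0 F [ 0.3 -0.7 -0.5] w 28.2
jar [530.41368128  28.82553348  20.21363227] [577.82396412  76.4493747  119.30462424] 782
lever pts [379.41957135 161.29747718  58.77807886] 224
```

View pics/rel.png

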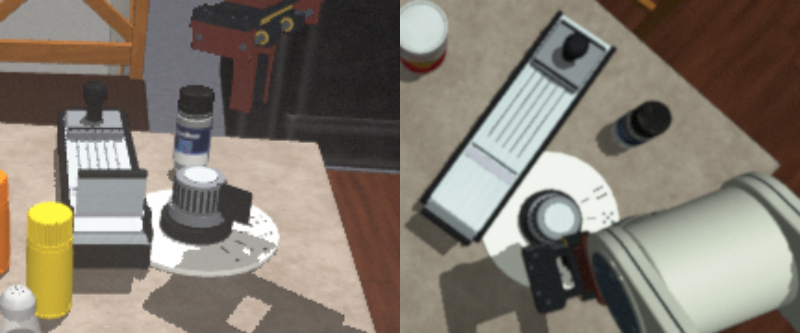

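The jar stands upright on the worktop, at (642,122) in the right crop. The fingers are over the lever, so I lower them astride it.

```bash
python3 -m creep '{"delta_pos":[[0,0,0.015],[0,0,0.025],[0,0,0.025],[0,0,0.020],[0,0,0.015],[0,0,0.010],[0,0,0.010],[0,0,0.008],[0,0,0.006],[0,0,0],[0,0,0]],"twist":[[0,0,-1],[0,0,0],[0,0,0],[0,0,0],[0,0,0],[0,0,0],[0,0,0],[0,0,0],[0,0,0],[0,0,0],[0,0,0]]}'
python3 -m creep '{"delta_pos":[[0.0002,0.0032,0],[0.0004,0.0063,0],[0.0004,0.0063,0],[0.0004,0.0063,0],[0.0004,0.0063,0],[0.0004,0.0063,0],[0,0,0]],"twist":[[0,0,-3.5],[0,0,-7],[0,0,-7],[0,0,-7],[0,0,-7],[0,0,-7],[0,0,0]]}'
python3 - <<'E'
from h import *
o=get_obs();d=o["ee_pos"][:2]-C;th=np.arctan2(d[1],d[0]);print("r",np.hypot(*d),"turned deg",np.degrees(th+2.883))
to(*(C+52*np.array([np.cos(th),np.sin(th)])),48,np.degrees(th)+180)
E
```

```text
t: 12.63
ee_pos: [383.0, 157.9, 49.0]
orientation: [3.114, 0.416, -0.001]
ft_force: [-0.6, -0.0, 0.1]
width: 28.1
grasp_force: 0.0
t: 13.22
ee_pos: [402.8, 129.7, 49.8]
orientation: [-2.799, -1.426, -0.001]
ft_force: [-1.9, 0.5, 0.6]
width: 28.1
grasp_force: 0.8
r 50.339331080929476 turned deg 38.47042593671376
t13.2 pos [402.8 129.7  49.8] yaw 54.0 tilt [0. 0.] | tool delta mm [-1.7 -0.   1.8] twist z 0.7 F [-1.9  0.5  0.6] w 28.1
```

```bash
python3 -m creep '{"delta_pos":[[-0.001,0.0063,0.001],[0,0.0063,0],[0,0.0063,0],[0.0002,0.0063,0],[0.0002,0.0063,0],[0.0002,0.0063,0],[0.0002,0.0032,0],[0,0,0],[0,0,0],[0,0,0]],"twist":[[0,0,-7],[0,0,-7],[0,0,-7],[0,0,-7],[0,0,-7],[0,0,-7],[0,0,-3.5],[0,0,0],[0,0,0],[0,0,0]]}'
python3 - <<'E'
from h import *
o=get_obs();d=o["ee_pos"][:2]-C;th=np.arctan2(d[1],d[0]);print("r",np.hypot(*d),"turned deg",np.degrees(th+2.883))
to(*(C+52*np.array([np.cos(-1.533),np.sin(-1.533)])),48,92.2)
a=get_image("scene");W=pts("scene",a[1])
def lev(W):
    d=W[...,:2]-C;r=np.hypot(d[...,0],d[...,1]);k=(r>40)&(r<70)&(W[...,2]>40)&(W[...,2]<80)
    return k
cv2.imwrite("pics/lev.png",cv2.resize(a[0][190:300,360:480],(600,550),interpolation=2)[:,:,::-1])
E
```

```text
t: 14.05
ee_pos: [440.1, 118.5, 48.5]
orientation: [2.039, 2.389, 0.001]
ft_force: [-0.6, 0.5, -0.1]
width: 28.4
grasp_force: 0.0
r 52.09394289232058 turned deg 83.15628982790703
t14.1 pos [440.1 118.5  48.5] yaw 99.0 tilt [0.001 0.   ] | tool delta mm [ 0.5 -5.3  0.5] twist z 6.8 F [-0.6  0.5 -0.1] w 28.4
```

View pics/lev.png

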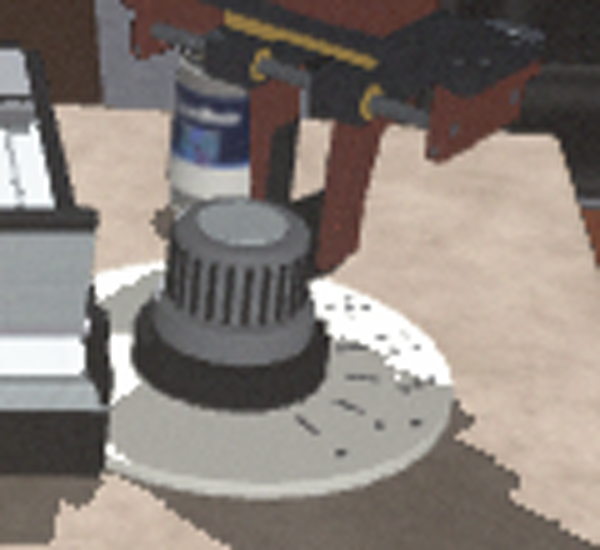

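The lever is between the fingers with no force on them, so the detent has taken it. I centre on mark 5, lift out, and look from above.

```bash
python3 -m creep '{"delta_pos":[[0,-0.0025,0],[0,-0.0025,0],[0,0,0],[0,0,-0.01],[0,0,-0.02],[0,0,-0.03],[0,0,-0.03],[0,0,-0.02],[0,0,0]],"twist":[[0,0,3.4],[0,0,3.4],[0,0,0],[0,0,0],[0,0,0],[0,0,0],[0,0,0],[0,0,0],[0,0,0]]}'
python3 -m creep '{"delta_pos":[[0,0,0],[0,0,0],[0,0,0],[0,0,0],[0,0,0],[0,0,0],[0,0,0],[0,0,0]],"twist":[[0,0,-7],[0,0,-7],[0,0,-7],[0,0,-7],[0,0,-7],[0,0,-7],[0,0,-7],[0,0,-2]]}' 0
python3 -c "
from h import *
to(*sl(30,-153),165,143.5)"
```

```text
t: 14.85
ee_pos: [437.8, 118.4, 162.7]
orientation: [2.17, 2.266, 0.01]
ft_force: [-0.8, -0.4, -0.1]
width: 28.4
grasp_force: 0.0
t: 15.52
ee_pos: [434.7, 117.6, 157.8]
orientation: [-0.975, -2.986, 0.001]
ft_force: [0.1, 0.5, -0.8]
width: 0.7
grasp_force: 0.0
t15.5 pos [434.7 117.6 157.8] yaw 143.8 tilt [-0.001 -0.   ] | tool delta mm [-201.2  154.8   -7.3] twist z 0.3 F [ 0.1  0.5 -0.8] w 0.7
```

```bash
python3 -m creep '{"delta_pos":[[-0.011,0.0085,-0.002],[-0.020,0.0155,-0.002],[-0.025,0.0195,-0.002],[-0.025,0.0195,-0.001],[-0.025,0.0195,0],[-0.025,0.0195,0],[-0.025,0.0195,0],[-0.025,0.0185,0],[-0.020,0.0150,0],[0,0,0],[0,0,0]],"twist":[[0,0,0],[0,0,0],[0,0,0],[0,0,0],[0,0,0],[0,0,0],[0,0,0],[0,0,0],[0,0,0],[0,0,0],[0,0,0]]}'
python3 - <<'E'
from h import *
to(*sl(30,-153),94,143.5)
P=get_image("scene");Q=get_image("top")
for n,X in(("scene",P),("top",Q)):
    W=pts(n,X[1]);d=W[...,:2]-C;r=np.hypot(d[...,0],d[...,1]);k=(r>45)&(r<70)&(W[...,2]>55)&(W[...,2]<82)
    print(n,"lever",k.sum(),W[k].mean(0) if k.any() else 0)
    for y0,nm in((90,"carr"),): 
        e=(W[...,:2]-SC)@np.array([SX,SY]).T;k=(abs(e[...,0])<20)&(e[...,1]<-80)&(e[...,1]>-138)&(W[...,2]>95)&(W[...,2]<120);print("knob slicer",e[k].mean(0)if k.any() else 0,e[k].min(0)if k.any() else 0,e[k].max(0)if k.any() else 0)
    e=(W[...,:2]-SC)@np.array([SX,SY]).T;k=(abs(e[...,0])<32)&(e[...,1]>140)&(e[...,1]<230)&(W[...,2]>120)&(W[...,2]<150);print("keeper edge",e[k].mean(0)if k.any() else 0,W[k][:,2].max() if k.any() else 0)
cv2.imwrite("pics/c.png",np.hstack([cv2.resize(P[0][140:320,300:516],(400,333)),cv2.resize(Q[0][140:360,320:584],(400,333))])[:,:,::-1])
E
```

```text
t: 16.43
ee_pos: [689.0, 122.1, 163.9]
orientation: [-0.986, -2.982, 0.001]
ft_force: [0.6, 0.1, -0.4]
width: 0.1
grasp_force: 0.0
t16.4 pos [689.  122.1 163.9] yaw 143.4 tilt [-0.001 -0.   ] | tool delta mm [ 1.3  1.1 69.9] twist z -0.1 F [ 0.6  0.1 -0.4] w 0.1
scene lever 66 [429.61558348 119.79427248  67.57711904]
knob slicer [  -2.010432   -108.09423501] [ -18.27571593 -127.54109875] [ 12.6619965  -97.49757731]
keeper edge [  0.19269532 182.7438748 ] 137.674966163134
top lever 110 [445.73961373 146.98284505  70.34558726]
knob slicer [-9.94361232e-02 -1.14942635e+02] [ -16.99203068 -133.18375556] [  16.24782319 -100.62365886]
keeper edge [ -0.19013814 179.84589599] 139.39521787591104
```

View pics/c.png

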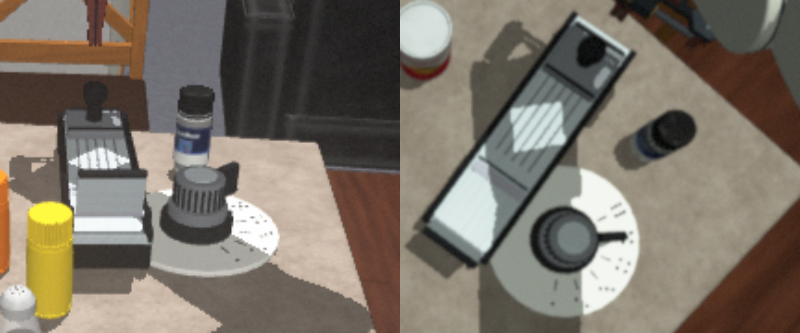

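The lever points at the five-dot mark (right crop 625,237), and the knob is still at its start (593,50). I descend behind the knob and push.

```bash
python3 -m creep '{"delta_pos":[[0,0.001,0.010],[0,0,0.020],[0,0,0.020],[0,0,0.015],[0,0,0.005],[0,0,0],[0.004,0,0],[0.004,0,0],[0.006,0,0],[0.008,0,0],[0.010,0,0],[0.010,0,0],[0.010,0,0],[0.010,0,0],[0.010,0,0],[0.010,0,0],[0.010,0,0],[0.010,0,0],[0.010,0,0],[0,0,0]],"twist":[[0,0,0],[0,0,0],[0,0,0],[0,0,0],[0,0,0],[0,0,0],[0,0,0],[0,0,0],[0,0,0],[0,0,0],[0,0,0],[0,0,0],[0,0,0],[0,0,0],[0,0,0],[0,0,0],[0,0,0],[0,0,0],[0,0,0],[0,0,0]]}'
python3 -c "
from h import *
to(*sl(30,45),94,143.5)"
```

```text
t: 18.2
ee_pos: [597.2, 191.1, 94.8]
orientation: [-0.984, -2.981, 0.001]
ft_force: [-1.2, -0.3, -0.8]
width: 0.5
grasp_force: 0.0
t18.2 pos [597.2 191.1  94.8] yaw 143.5 tilt [-0.002 -0.   ] | tool delta mm [84.6  0.3  0.9] twist z -0.0 F [-1.2 -0.3 -0.8] w 0.5
```

```bash
python3 -m creep '{"delta_pos":[[0.008,0,0],[0.008,0,0],[0.008,0,0],[0.008,0,0],[0.006,0,0],[0.004,0,0],[0.004,0,0],[0.004,0,0],[0.004,0,0]],"twist":[[0,0,0],[0,0,0],[0,0,0],[0,0,0],[0,0,0],[0,0,0],[0,0,0],[0,0,0],[0,0,0]]}'
python3 -m creep '{"delta_pos":[[0.004,0,0],[0.004,0,0],[0.004,0,0]],"twist":[[0,0,0],[0,0,0],[0,0,0]]}'
python3 -c "
from h import *
to(*sl(30,45),94,143.5)"
```

```text
t: 18.95
ee_pos: [555.8, 222.2, 95.1]
orientation: [-0.986, -2.983, 0.001]
ft_force: [-0.5, -2.6, -1.2]
width: 0.7
grasp_force: 1.0
t: 19.2
ee_pos: [546.3, 229.4, 95.2]
orientation: [-0.986, -2.983, 0.0]
ft_force: [1.7, -3.8, -1.6]
width: 0.6
grasp_force: 2.8
t19.2 pos [546.3 229.4  95.2] yaw 143.4 tilt [-0. -0.] | tool delta mm [20.8 -0.2  1.2] twist z -0.1 F [ 1.7 -3.8 -1.6] w 0.6
```

```bash
for i in 1 2; do python3 -m creep '{"delta_pos":[[0.003,0,0],[0.003,0,0]],"twist":[[0,0,0],[0,0,0]]}'|grep -E "pos|force"; done
python3 -m creep '{"delta_pos":[[0.002,0,0],[0.002,0,0],[0,0,0]],"twist":[[0,0,0],[0,0,0],[0,0,0]]}'
python3 -c "
from h import *
to(*sl(30,45),94,143.5)"
```

```text
ee_pos: [542.4, 232.3, 95.2]
ft_force: [3.2, -6.0, -2.6]
grasp_force: 3.3
ee_pos: [536.8, 236.4, 95.2]
ft_force: [-0.5, -0.9, -0.7]
grasp_force: 0.4
t: 19.78
ee_pos: [533.6, 239.5, 95.4]
orientation: [0.985, 2.983, 0.001]
ft_force: [-0.3, 0.3, 0.1]
width: 0.8
grasp_force: 0.0
t19.8 pos [533.6 239.5  95.4] yaw 143.4 tilt [0. 0.] | tool delta mm [ 4.6 -0.7  1.4] twist z -0.1 F [-0.3  0.3  0.1] w 0.8
```

The force peaked at 7 N and dropped, which is the click. I nudge on to feel the stop.

```bash
for i in 1 2; do python3 -m creep '{"delta_pos":[[0.002,0,0],[0,0,0]],"twist":[[0,0,0],[0,0,0]]}'|grep -E "pos|force"; done
```

```text
ee_pos: [532.2, 240.4, 95.4]
ft_force: [0.8, 0.0, 0.1]
grasp_force: 0.3
ee_pos: [530.7, 241.5, 95.4]
ft_force: [0.9, 0.3, 0.8]
grasp_force: 0.5
```

```bash
for i in 1 2 3; do python3 -m creep '{"delta_pos":[[0.002,0,0],[0,0,0]],"twist":[[0,0,0],[0,0,0]]}'|grep -E "pos|force"; done; python3 -c "
from h import *
to(*sl(30,225),170,143.5)"
```

```text
ee_pos: [528.9, 242.7, 95.3]
ft_force: [1.7, 0.6, -0.3]
grasp_force: 0.5
ee_pos: [528.2, 243.4, 95.4]
ft_force: [4.3, -4.2, -1.2]
grasp_force: 2.8
ee_pos: [527.9, 243.7, 95.6]
ft_force: [9.0, -9.4, -3.1]
grasp_force: 6.6
t20.6 pos [527.9 243.7  95.6] yaw 143.5 tilt [ 0.005 -0.002] | tool delta mm [177.3  -0.5 -75.3] twist z -0.0 F [ 9.  -9.4 -3.1] w 0.9
```

The carriage is against its stop. I retreat, rise, and go over behind the keeper.

```bash
python3 -m creep '{"delta_pos":[[-0.010,0,0],[-0.010,0,0],[0,0,-0.015],[0,0,-0.025],[0,0,-0.025],[0,0,-0.015],[0.010,0,0],[0.02,0,0],[0.03,0,0],[0.03,0,0],[0.03,0,0],[0.03,0,0],[0.025,0,0],[0.015,0,0],[0,0,0],[0,0,0]],"twist":[[0,0,0],[0,0,0],[0,0,0],[0,0,0],[0,0,0],[0,0,0],[0,0,0],[0,0,0],[0,0,0],[0,0,0],[0,0,0],[0,0,0],[0,0,0],[0,0,0],[0,0,0],[0,0,0]]}'
python3 - <<'E'
from h import *
to(*sl(30,217),112,143.5)
W=pts("top",get_image("top")[1]);e=(W[...,:2]-SC)@np.array([SX,SY]).T
k=(abs(e[...,0])<20)&(e[...,1]>40)&(e[...,1]<110)&(W[...,2]>108)&(W[...,2]<122);print("knob",k.sum(),np.median(e[k],0) if k.any() else 0)
E
```

```text
t: 21.95
ee_pos: [388.0, 346.2, 174.2]
orientation: [-0.983, -2.983, 0.002]
ft_force: [0.3, -0.7, -0.4]
width: 0.6
grasp_force: 0.0
t21.9 pos [388.  346.2 174.2] yaw 143.5 tilt [-0.001 -0.001] | tool delta mm [-3.9  0.4 62.2] twist z 0.0 F [ 0.3 -0.7 -0.4] w 0.6
knob 265 [-0.12129168 76.36868963]
```

```bash
python3 -m creep '{"delta_pos":[[0,0,0.012],[0,0,0.02],[0,0,0.02],[0,0,0.010],[0,0,0],[-0.010,0,0],[-0.010,0,0],[-0.008,0,0],[-0.008,0,0],[-0.008,0,0],[-0.008,0,0],[-0.008,0,0],[-0.008,0,0],[-0.008,0,0],[-0.008,0,0],[-0.008,0,0],[-0.005,0,0],[0,0,0]],"twist":[[0,0,0],[0,0,0],[0,0,0],[0,0,0],[0,0,0],[0,0,0],[0,0,0],[0,0,0],[0,0,0],[0,0,0],[0,0,0],[0,0,0],[0,0,0],[0,0,0],[0,0,0],[0,0,0],[0,0,0],[0,0,0]]}'
python3 -c "
from h import *
to(*sl(30,119),82,143.5)"
```

```text
t: 23.5
ee_pos: [468.3, 287.6, 113.2]
orientation: [0.987, 2.982, 0.0]
ft_force: [0.2, -0.8, 0.1]
width: 0.4
grasp_force: 0.0
t23.5 pos [468.3 287.6 113.2] yaw 143.4 tilt [ 0.001 -0.   ] | tool delta mm [-2.5 -0.5 31.2] twist z -0.1 F [ 0.2 -0.8  0.1] w 0.4
```

```bash
python3 -m creep '{"delta_pos":[[-0.002,0,0.005],[0,0,0.006],[0,0,0.006],[0,0,0.006],[0,0,0.004],[0,0,0.002],[0,0,0]],"twist":[[0,0,0],[0,0,0],[0,0,0],[0,0,0],[0,0,0],[0,0,0],[0,0,0]]}'
for i in 1 2; do python3 -m creep '{"delta_pos":[[0,0,0.0015],[0,0,0]],"twist":[[0,0,0],[0,0,0]]}'|grep -E "pos|ft"; done
```

```text
t: 24.08
ee_pos: [468.2, 287.0, 83.4]
orientation: [-0.986, -2.982, 0.002]
ft_force: [0.4, 0.1, 0.0]
width: 0.8
grasp_force: 0.0
ee_pos: [468.5, 287.1, 82.5]
ft_force: [-0.8, -0.1, 0.1]
ee_pos: [468.7, 287.2, 81.2]
ft_force: [0.3, -0.9, -0.3]
```

```bash
for i in 1 2 3 4; do python3 -m creep '{"delta_pos":[[0,0,0.001],[0,0,0]],"twist":[[0,0,0],[0,0,0]]}'|grep -E "pos|ft"; done
```

```text
ee_pos: [468.8, 287.1, 80.2]
ft_force: [0.0, 0.4, 0.6]
ee_pos: [468.9, 287.2, 79.6]
ft_force: [-1.2, 0.1, 6.2]
ee_pos: [469.0, 287.2, 79.3]
ft_force: [-2.7, -1.7, 12.3]
ee_pos: [469.1, 287.2, 79.1]
ft_force: [-5.5, -3.3, 20.8]
```

The flap is on its stop at the expected height. I lift clear and check everything.

```bash
python3 -m creep '{"delta_pos":[[0,0,-0.01],[0,0,-0.02],[0,0,-0.03],[0,0,-0.03],[0,0,-0.03],[0,-0.02,-0.02],[0,-0.03,0],[0,-0.03,0],[0,-0.03,0],[0,-0.03,0],[0,-0.03,0],[0,-0.02,0],[0,0,0],[0,0,0],[0,0,0]],"twist":[[0,0,0],[0,0,0],[0,0,0],[0,0,0],[0,0,0],[0,0,0],[0,0,0],[0,0,0],[0,0,0],[0,0,0],[0,0,0],[0,0,0],[0,0,0],[0,0,0],[0,0,0]]}'
python3 - <<'E'
from h import *
P=get_image("scene");Q=get_image("top")
for n,X in(("scene",P),("top",Q)):
    W=pts(n,X[1]);e=(W[...,:2]-SC)@np.array([SX,SY]).T
    k=(abs(e[...,0])<20)&(e[...,1]>40)&(e[...,1]<110)&(W[...,2]>108)&(W[...,2]<122);print(n,"knob",k.sum(),np.median(e[k],0) if k.any() else 0)
    k=(abs(e[...,0])<30)&(e[...,1]>100)&(e[...,1]<155)&(W[...,2]<150);A=np.c_[e[k][:,1],np.ones(k.sum())];print("flap z",np.median(W[k][:,2]),"slope",np.linalg.lstsq(A,W[k][:,2],rcond=None)[0])
    for nm,x,y in(("jar",560,50),("can",688,350),("salt",357,490)):
        k=(np.hypot(W[...,0]-x,W[...,1]-y)<60)&(W[...,2]>75)&(W[...,2]<130);print(nm,W[k].mean(0).round(1) if k.any() else 0,W[k][:,2].max().round(1) if k.any() else 0)
cv2.imwrite("pics/end.png",np.hstack([cv2.resize(P[0][140:320,300:516],(400,333)),cv2.resize(Q[0][140:360,320:584],(400,333))])[:,:,::-1])
E
```

```text
t: 26.33
ee_pos: [356.6, 135.2, 217.7]
orientation: [0.986, 2.981, 0.002]
ft_force: [0.3, -0.0, -0.5]
width: 0.3
grasp_force: 0.0
scene knob 106 [-1.77845215 83.77424904]
flap z 76.88481581506926 slope [ -0.41922385 124.70892597]
jar [548.8  58.9 100.9] 119.0
can [674.1 357.7  99.7] 112.9
salt [347.7 495.7  83. ] 90.0
top knob 266 [ 0.14088989 76.3172547 ]
flap z 78.44616606213395 slope [-8.06455861e-02  8.87508803e+01]
jar [557.1  56.1 110.8] 122.9
can [685.2 351.4 107.8] 115.7
salt [355.8 491.8  84.7] 91.9
```

View pics/end.png

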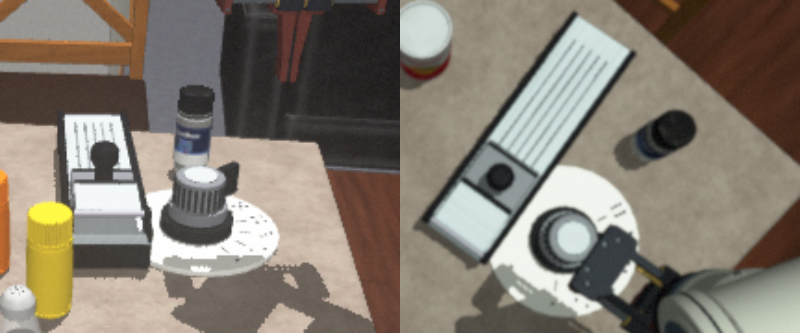

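The final view shows the flap down (slope −0.08, about 1.49 rad), the carriage knob at the keeper end (500,178), the lever unchanged and the jar upright (665,132). Handing in.

```bash
python3 -c "
from workcell import *
print(close_job())"
```

```text
the job is handed in; nothing more can be done
None
```

The job is handed in, with no verdict returned. My last check showed the jar upright on the worktop, the lever at 5, the carriage against its stop past the catch, the keeper flap down at about 1.49 rad, and the can and salt shaker in place; I didn't re-measure the mug.

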